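# Feed a relay module through the reader gate with a push stick

### The job

On the electronics bench a black relay module waits in the aluminium guide channel. Take the narrow wooden push stick (not the wide pressing block), push the module with it along the channel, under the white reader gate, until it is fully home against the end stop; never touch the module with the gripper. Then lift the stick out of the guide and stand it upright on its sole on the bench, clear of the guide.

Things in the scene. Friction and masses are not known exactly. Their poses are not given: they have to be found in the camera images.
- guide: Guide fixture, fixed. Origin: underside centre, on the bench; x along the channel in the feed direction. Steel base plate 96 mm wide, x -160 to 150 mm; its top, the channel floor, is 6 mm above the bench. Two aluminium rails, tops 24 mm above the bench, leave a channel 42 mm wide centred on y = 0, open at the entry (x = -160 mm), closed by an end stop with its face at x = 125 mm.
- gate (a point): White reader gate, fixed bridge over the guide channel; the point is the centre of its underside, 38 mm above the bench and 40 mm ahead of the guide's origin along the guide's x. Gate 40 mm long along the channel, 94 mm wide, its top 58 mm above the bench.
- module: Black relay module with a silver plate on top, 48 mm long (x, along the channel), 36 wide, 22 high, about 80 g. Origin: underside centre. It starts on the channel floor between entry and gate, free to slide; fully home it is at x = 101 mm in the guide's frame. Another such module loose on the bench is a bystander.
- stick_grip (a point): Narrow wooden push stick. Sole 200 mm long (x), 28 wide (y), 12 thick, ends alike and square; handle at its middle 40 mm long (x), 20 thick (y), top 76 mm above the underside; 150 g. The point lies in the handle, 50 mm above the underside; x along the stick, z up. Grip across the 20 mm. The pressing block nearby has the same handle but a sole 120 x 70 mm.
Things that resemble listed ones, but are neither listed nor needed, are in the scene too. Of the things that look like the part that bears stick_grip, take the one that is nearest to the robot's base at the start.

How it is judged:
On the way, in this order (a step that is already met when the one before it is completed fails the run):
1. the stick is in the channel behind the module, in line with it (y of stick_grip in the frame of guide between -0.015 and 0.015 m and z of stick_grip in the frame of guide below 0.072 m and angle between the x axis of stick_grip and the x axis of guide, either way round below 0.18 rad and x of stick_grip in the frame of module below -0.1 m and x of stick_grip in the frame of guide above -0.26 m), for 0.1 s.
2. the module has passed under the gate and lies against the end stop (within 12 mm) (x of module in the frame of guide between 0.089 and 0.108 m and y of module in the frame of guide between -0.01 and 0.01 m and z of module in the frame of guide below 0.012 m), for 0.1 s.
At the end, for the whole second after the job is handed in: The module lies flat on the channel floor beyond the gate, within 12 mm of the end stop; the stick stands upright (within 8 degrees) on its sole on the bench, off the guide (all of step 2 and height (world z) of stick_grip between 0.043 and 0.052 m and angle between stick_grip's own z axis and vertical below 0.15 rad and (y of stick_grip in the frame of guide above 0.06 m or y of stick_grip in the frame of guide below -0.06 m or x of stick_grip in the frame of guide below -0.17 m or x of stick_grip in the frame of guide above 0.16 m)); the robot touches nothing.
It fails at once if the gripper or arm touches the module (contact force between any of the fingers, the arm and module above 0.5 N).
It also fails if it takes over 51 s, if anything falls off the work surface, if the arm or the gripper's body presses on something with over 40 N, if the wrist force passes 120 N, or if a joint passes its speed limit or range.

### The arm

A 6-joint arm with a two-finger parallel gripper is mounted at the origin on the work surface. World frame = base frame: x ahead of the robot, y to its left, z up, the work surface at z = 0. Lengths are in m, angles in rad, forces in N, time in s.
With the tool pointing down it reaches from about 0.4 to 0.825 m from the base axis. Payload 7 kg.
Tool frame: the origin (TCP) lies midway between the tips of the shut fingers; the grasp point (between the pads) lies 19 mm behind it; z points along the fingers, y is the line along which they close (so a half turn about z gives the same grasp; the last joint's range is limited). The gripper opens to 88 mm and grips with 3 to 60 N. Pads are 19 mm wide; open, the fingers measure 130 mm over their backs; the gripper's body (78 mm by 193 mm) begins 47 mm behind the grasp point.
Start: joints at [1.497, 0.359, 0.012, 0, -1.224, -0.288], TCP at [0.239, 0.631, 0.227] pointing down, gripper open.
Joint ranges: [-3.07, 3.07], [-1.43, 2.12], [-1.02, 1.25], [-3.03, 1.67], [-3.05, -0], [-3.03, 3.03]. Speed limits (rad/s): [2.39, 2.39, 3.01, 3.14, 3.14, 3.14].

### API

Orientations are given as [roll, pitch, yaw] about the fixed x, y, z axes, in that order (R = Rz(yaw) Ry(pitch) Rx(roll)).
In Python, from station import get_state, grab_frame, calibration, job_done, boxes_of, regions_of, spot_point gives the robot as it stands. The module is installed in compiled form; this text tells all that it offers.
- The arm moves only by the tool arm_command, never from a script. Its argument "commands" is a list of rows, each an object of numbers: "tx", "ty", "tz": the shift along the tool's x, y, z each as a share of 25 cm, from -1 to 1; "twist": the turn about the tool's z as a share of 180 degrees, from -1 to 1. A call has exactly 8 rows; each row is the pose to reach, as a shift and turn from the pose commanded when the call began, along the tool's axes at that moment, turning the shorter way round; what a row does not reach only later rows make up. A row lasts 1/12 s, in which the tool goes at most 41.7 mm and 7.16 degrees, less where a joint would pass 70% of its speed; a pose out of reach is approached as far as the arm can. A call with a number of a shift or a turn outside -1 to 1 is refused whole. A call with a gripper value outside its range is refused whole. "claw" is the opening, from 0 (shut) to 1 (fully open), set as the call begins (left out, the last holds). The fingers move at their own pace and stop on an object; "grip_force" is the grip in N (left out, the last holds). Time passes only in rows, so rows that repeat a pose let the fingers close, or fill a call up. It gives the time, the measured TCP pose, the force, the opening and the grip force at its end, in the units of the state.
- get_state(): the state, without advancing time (a new reading comes with each control period).
- grab_frame(name): name is "side" or "top" or "wrist"; returns the picture (384x512x3 uint8, red, green, blue); there is no depth.
- calibration(name): a dict with "camera_matrix" (3x3 intrinsics, pixels), "extrinsics" (4x4, takes a point from camera to world coordinates). Camera axes: x right, y down, z forward; pixel columns grow to the right and rows downward; lengths in m; the calibration is good to about 2 mm. A picture is of the moment at which its call begins: read the wrist's pose just before it. calibration takes no time and is no camera call; for the wrist camera it gives the pose at the moment of the call.
- job_done(): hands the job in; it is judged then, once.
Trained networks look in the newest picture that a camera, given by its name, has taken for a name from the list of things; names that differ only in an ending like _2 or _b are one class to them, and where a whole thing is asked for, a point or a joint stands for the part that bears it (a point fixed in the world has none). Each returns a list of dicts, best first, with "score" (0 to 1); they miss things now and then, are a little off and sometimes report something else, mostly with a low value. They report only what shows in the picture. A call takes as long as a camera call. They do not tell look-alikes from the thing itself.
- boxes_of(query, camera): "rect" ([left, top, right, bottom] in pixels, round what is visible of it).
- regions_of(query, camera): "region" (384x512 bool, what is visible of it) and "rect" ([left, top, right, bottom] in pixels, round what is visible of it).
- spot_point(query, camera): "uv" ([column, row] in pixels: a listed point, or the origin of a listed thing).
The state is a dict: "t": time; "q": joint angles; "qd": joint speeds; "joint_efforts": joint torques, N m; "eef_pos": TCP position; "ee_rot": TCP orientation; "force": force on the tool from outside, world axes, zero at the start; "moment": the same for the moment, N m; "width": finger opening in m; "gripper_force": force on a finger pad.
Only numpy, scipy, OpenCV 4.12 (cv2) and the standard library are available. Lean on these libraries where they do the work, as an engineer would, in place of code of your own. Each camera call takes 0.05 s, during which the arm holds its last target. There are 200 camera calls.

## Working session

There is one attempt and no reset: what is moved stays moved. The work goes in short steps, Python scripts to look and compute and a tool call to move; the robot and the scene stay as the last step left them, time stands still between calls to the robot, and variables do not carry over. Pictures are saved under pics/ and viewed, at most 10 in all, crops included, and the job is handed in when it is done.

Besides the shell and the picture viewer there is one more tool, called after "Call:" by a JSON object that holds its "method" and its "body", one argument or row to a line. arm_command: Moves the arm, as the interface text tells. Shift numbers are shares of 25 cm and turn numbers shares of 180 degrees, none past 1 either way. Its arguments: {"type":"object","properties":{"commands":{"type":"array"},"claw":{"type":"number"},"grip_force":{"type":"number"}},"required":["commands"]}

```bash
mkdir -p pics
python3 - <<'E'
from station import *
import cv2
s=get_state();print(s['t'],s['eef_pos'],s['ee_rot'],s['width'])
for c in ['top','side']:
    im=grab_frame(c);cv2.imwrite(f'pics/{c}0.png',im[:,:,::-1])
    for q in ['guide','module','stick_grip']:
        print(c,q,[(r['rect'],round(r['score'],2)) for r in boxes_of(q,c)][:5])
    for q in ['guide','gate','module','stick_grip']:
        print(c,q,[(r['uv'],round(r['score'],2)) for r in spot_point(q,c)][:5])
    k=calibration(c);print(k['camera_matrix'],k['extrinsics'])
E
```

```text
0.0 [0.23878627 0.63084717 0.22563939] [ 3.13995760e+00 -1.52679895e-04 -3.61919336e-01] 0.08819753458415477
top guide [([158.3, 148.9, 281.9, 197.6], 0.63)]
top module []
top stick_grip [([167.0, 224.2, 242.1, 235.0], 0.66), ([382.8, 133.9, 425.1, 206.7], 0.65), ([71.2, 232.2, 152.6, 246.6], 0.56)]
top guide [([214.9, 170.4], 0.93)]
top gate [([200.4, 171.8], 0.75)]
top module [([248.9, 170.2], 0.59)]
top stick_grip [([204.0, 229.4], 0.92), ([409.9, 165.3], 0.56)]
[[379.13105743   0.         254.19302889]
 [  0.         379.13105743 191.33796632]
 [  0.           0.           1.        ]] [[-0.00731965 -0.98913237  0.14684543  0.41848741]
 [-0.99995896  0.00645632 -0.00635496  0.04747637]
 [ 0.00533781 -0.14688592 -0.98913904  0.95303115]
 [ 0.          0.          0.          1.        ]]
side guide [([242.3, 149.9, 295.9, 217.8], 0.67), ([214.7, 164.4, 232.6, 204.2], 0.15)]
side module [([262.7, 183.1, 273.8, 201.9], 0.54)]
side stick_grip [([203.2, 123.1, 216.4, 157.8], 0.66), ([270.9, 282.8, 352.5, 319.0], 0.61), ([215.3, 163.8, 233.3, 204.8], 0.57)]
side guide []
side gate [([263.0, 163.2], 0.81)]
side module [([271.3, 194.5], 0.49)]
side stick_grip [([311.6, 290.3], 0.85), ([220.0, 173.5], 0.78), ([206.8, 130.8], 0.5)]
[[357.69248407   0.         257.88995323]
 [  0.         357.69248407 193.08407367]
 [  0.           0.           1.        ]] [[ 0.9793438  -0.14434217  0.14160179  0.40553514]
 [-0.20203312 -0.6698885   0.71444525 -0.7695088 ]
 [-0.00826716 -0.72829578 -0.68521304  0.8136831 ]
 [ 0.          0.          0.          1.        ]]
```

```bash
python3 -c "
import cv2,numpy as np
a=cv2.imread('pics/top0.png')[100:300,40:450];cv2.imwrite('pics/t1.png',cv2.resize(a,(800,390),interpolation=cv2.INTER_CUBIC))"
```

```text
(no output)
```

View pics/t1.png

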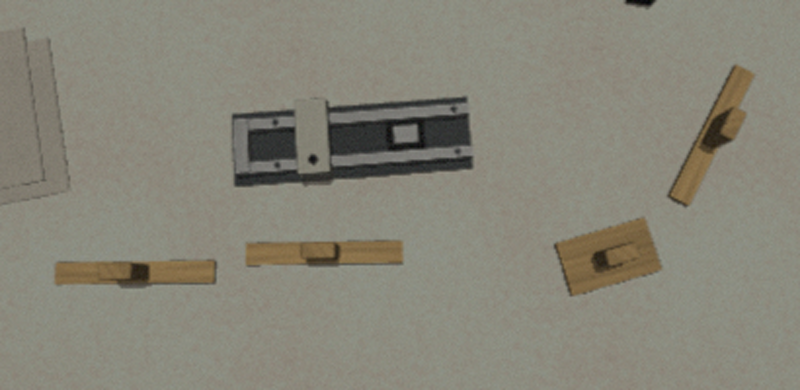

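View pics/side0.png

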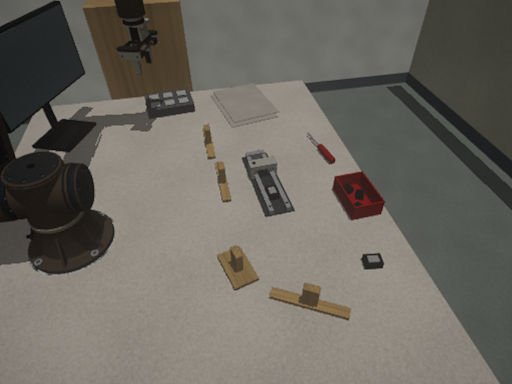

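Top view (crop, ×1.95 from (40,100)): the guide runs from its entry at about (470,132) to its end stop at about (240,150), with the gate at (312,138) and the module at (405,134). Narrow sticks are at (135,272), (325,252) and (715,130), and the wide block is at (608,257). The side view agrees with this.

```bash
cat > h.py <<'E'
import numpy as np,cv2
from station import *
def unproj(uv,z,k):
    K,E=k['camera_matrix'],k['extrinsics']
    uv=np.atleast_2d(uv).astype(float)
    d=np.c_[uv,np.ones(len(uv))]@np.linalg.inv(K).T@E[:3,:3].T
    o=E[:3,3]
    return o+d*((z-o[2])/d[:,2])[:,None]
def proj(P,k):
    E=np.linalg.inv(k['extrinsics']);p=np.atleast_2d(P)@E[:3,:3].T+E[:3,3]
    p=p@k['camera_matrix'].T
    return p[:,:2]/p[:,2:]
def R(rpy):
    from scipy.spatial.transform import Rotation
    return Rotation.from_euler('xyz',rpy).as_matrix()
E
python3 - <<'E'
from h import *
np.set_printoptions(precision=4,suppress=True)
k=calibration('top')
c=lambda p:np.array(p)/1.951+[40,100]
print('guide',unproj(c([[233,113],[467,97],[473,167],[235,186]]),.006,k))
print('sticks',unproj(c([[55,272],[215,272],[246,254],[403,252],[682,200],[745,72]]),.012,k))
print('grip',unproj([[204,229.4],[409.9,165.3]],.05,k))
print('module',unproj([248.9,170.2],.006,k),'gate',unproj([200.4,171.8],.038,k),'g',unproj([214.9,170.4],0,k))
kw=calibration('wrist');s=get_state();T=R(s['ee_rot']);print(s['t'],T);print(T.T@kw['extrinsics'][:3,:3],T.T@(kw['extrinsics'][:3,3]-s['eef_pos']),kw['camera_matrix'][0])
E
```

```text
guide [[ 0.647   0.2829  0.006 ]
 [ 0.6667 -0.024   0.006 ]
 [ 0.5733 -0.0302  0.006 ]
 [ 0.5504  0.2775  0.006 ]]
sticks [[ 0.4418  0.4992  0.012 ]
 [ 0.4403  0.2981  0.012 ]
 [ 0.4626  0.2596  0.012 ]
 [ 0.4638  0.061   0.012 ]
 [ 0.5277 -0.2972  0.012 ]
 [ 0.6968 -0.3905  0.012 ]]
grip [[ 0.4621  0.1613  0.05  ]
 [ 0.6143 -0.3384  0.05  ]]
module [[0.6136 0.0545 0.006 ]] gate [[0.6037 0.1734 0.038 ]] g [[0.6148 0.1416 0.    ]]
0.8 [[ 0.9353 -0.354  -0.    ]
 [-0.354  -0.9353  0.    ]
 [-0.     -0.     -1.    ]]
[[ 0.0004 -0.9544 -0.2986]
 [ 1.      0.0006 -0.0005]
 [ 0.0006 -0.2986  0.9544]] [ 0.0803  0.0002 -0.1575] [270.2099   0.     257.4355]
```

Call:
{"method": "arm_command", "body": {
  "commands": [
    {"tx": 0.12, "ty": 0.1, "twist": 0.035},
    {"tx": 0.24, "ty": 0.2, "twist": 0.07},
    {"tx": 0.36, "ty": 0.3, "twist": 0.11},
    {"tx": 0.48, "ty": 0.4, "twist": 0.15},
    {"tx": 0.6, "ty": 0.5, "twist": 0.19},
    {"tx": 0.72, "ty": 0.6, "twist": 0.23},
    {"tx": 0.84, "ty": 0.7, "twist": 0.265},
    {"tx": 0.96, "ty": 0.8, "twist": 0.3}
  ],
  "claw": 1,
  "grip_force": 30
}}

```text
invalid input
```

```bash
cat >> h.py <<'E'
def move(target,yaw):
    # needed shift in tool axes (shares), from measured pose
    s=get_state();T=R(s['ee_rot'])
    d=T.T@(np.array(target)-s['eef_pos'])/.25
    y=s['ee_rot'][2]; tw=-((yaw-y+np.pi)%(2*np.pi)-np.pi)/np.pi
    print('t',round(s['t'],2),'pos',np.round(s['eef_pos'],4),np.round(s['ee_rot'],4),'q',np.round(s['q'],2),'F',np.round(s['force'],1),'w',round(s['width'],4));print('shift',np.round(d,3),'twist',round(tw,4))
E
python3 -c "
from h import *
move([.5,.16,.226],np.radians(-89.65))"
```

```text
t 0.8 pos [0.2389 0.6313 0.2266] [-3.1416  0.     -0.3618] q [ 1.5   0.36  0.01 -0.   -1.22 -0.29] F [ 0.3 -0.4 -0.1] w 0.0877
shift [1.644 1.393 0.002] twist 0.3829
```

Call:
{"method": "arm_command", "body": {
  "commands": [
    {"tx": 0.12, "ty": 0.1, "tz": 0, "twist": 0.035},
    {"tx": 0.24, "ty": 0.2, "tz": 0, "twist": 0.07},
    {"tx": 0.36, "ty": 0.3, "tz": 0, "twist": 0.11},
    {"tx": 0.48, "ty": 0.4, "tz": 0, "twist": 0.15},
    {"tx": 0.6, "ty": 0.5, "tz": 0, "twist": 0.19},
    {"tx": 0.72, "ty": 0.6, "tz": 0, "twist": 0.23},
    {"tx": 0.84, "ty": 0.7, "tz": 0, "twist": 0.265},
    {"tx": 0.96, "ty": 0.8, "tz": 0, "twist": 0.3}
  ],
  "claw": 1,
  "grip_force": 30
}}

```text
t: 1.47
eef_pos: [0.3932, 0.3576, 0.227]
ee_rot: [-3.141, 0.001, -1.31]
force: [0.9, -0.2, -1.0]
width: 0.0872
gripper_force: 0.0
```

```bash
python3 -c "
from h import *
move([.5,.16,.226],np.radians(-89.65))"
```

```text
t 1.47 pos [0.3932 0.3576 0.227 ] [-3.1410e+00  6.0000e-04 -1.3095e+00] q [ 1.11  0.12 -0.3   0.   -1.15 -0.85] F [ 0.9 -0.2 -1. ] w 0.0872
shift [ 0.874 -0.209  0.003] twist 0.0812
```

Call:
{"method": "arm_command", "body": {
  "commands": [
    {"tx": 0.14, "ty": -0.03, "tz": 0, "twist": 0.02},
    {"tx": 0.29, "ty": -0.07, "tz": 0, "twist": 0.04},
    {"tx": 0.44, "ty": -0.1, "tz": 0, "twist": 0.06},
    {"tx": 0.59, "ty": -0.14, "tz": 0, "twist": 0.08},
    {"tx": 0.73, "ty": -0.17, "tz": 0, "twist": 0.081},
    {"tx": 0.87, "ty": -0.21, "tz": 0, "twist": 0.081},
    {"tx": 0.87, "ty": -0.21, "tz": 0, "twist": 0.081},
    {"tx": 0.87, "ty": -0.21, "tz": 0, "twist": 0.081}
  ]
}}

```text
t: 2.13
eef_pos: [0.5012, 0.1615, 0.2266]
ee_rot: [-3.142, 0.0, -1.562]
force: [-0.6, 0.5, -0.9]
width: 0.0874
gripper_force: 0.0
```

Run:
```python
from h import *
move([.462,.161,.031],np.radians(-89.65))
k=calibration('wrist');im=grab_frame('wrist');np.savez('w1.npz',im=im,**k)
cv2.imwrite('pics/w1.png',im[:,:,::-1])
for q in ['stick_grip','module','gate','guide']:
    print(q,[(r['uv'],round(r['score'],2)) for r in spot_point(q,'wrist')][:4])
z={'stick_grip':.05,'module':.006,'gate':.038,'guide':0}
for q in z:
  for r in spot_point(q,'wrist')[:3]: print(q,unproj(r['uv'],z[q],k))
```

```text
t 2.13 pos [0.5012 0.1615 0.2266] [-3.1415  0.     -1.5625] q [ 0.68  0.11 -0.31  0.   -1.14 -0.68] F [-0.6  0.5 -0.9] w 0.0874
shift [0.001 0.157 0.782] twist 0.0007
stick_grip [([287.9, 176.0], 0.68)]
module [([173.0, 85.4], 0.65)]
gate [([180.0, 179.8], 0.6)]
guide [([182.8, 146.0], 0.94)]
stick_grip [[0.46158558 0.165813   0.05      ]]
module [[0.61180844 0.05630661 0.006     ]]
gate [[0.60306127 0.17534981 0.038     ]]
guide [[0.60648149 0.13610439 0.        ]]
```

View pics/w1.png

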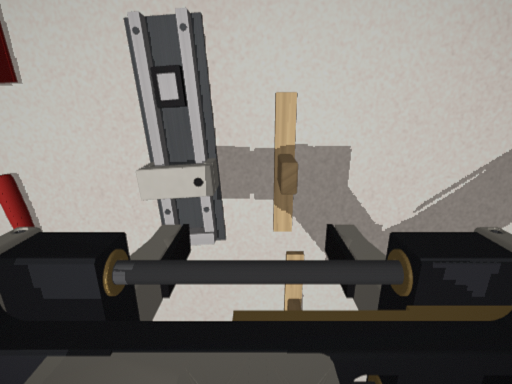

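```bash
cat > rect.py <<'E'
from h import *
d=np.load('w1.npz');im=d['im'];k=dict(camera_matrix=d['camera_matrix'],extrinsics=d['extrinsics'])
def rect(o,yaw,z,xs,ys,res=.0005):
    X,Y=np.meshgrid(np.arange(*xs,res),np.arange(*ys,res));c,s=np.cos(yaw),np.sin(yaw)
    P=np.c_[o[0]+c*X.ravel()-s*Y.ravel(),o[1]+s*X.ravel()+c*Y.ravel(),np.full(X.size,z)]
    uv=proj(P,k).reshape(*X.shape,2).astype(np.float32)
    return cv2.remap(im,uv[...,0],uv[...,1],cv2.INTER_LINEAR)
E
python3 - <<'E'
from rect import *
o=[.609,.1335];y=np.radians(93.96)
a=rect(o,y,.024,(-.19,.16),(-.06,.06));b=rect(o,y,.006,(-.19,.16),(-.06,.06))
c=rect([.462,.1625],np.radians(90.35),.012,(-.19,.16),(-.03,.03))
v=np.vstack([a,b,c])[:,:,::-1].copy()
for i in range(0,700,100): cv2.line(v,(i,0),(i,v.shape[0]),(0,0,255),1)
for r in [120-42,120+42,240+120-96,240+120+96,480+60-28,480+60+28]: cv2.line(v,(0,r),(700,r),(0,255,0),1)
cv2.imwrite('pics/rect1.png',v);print(v.shape)
E
```

```text
(600, 700, 3)
```

View pics/rect1.png

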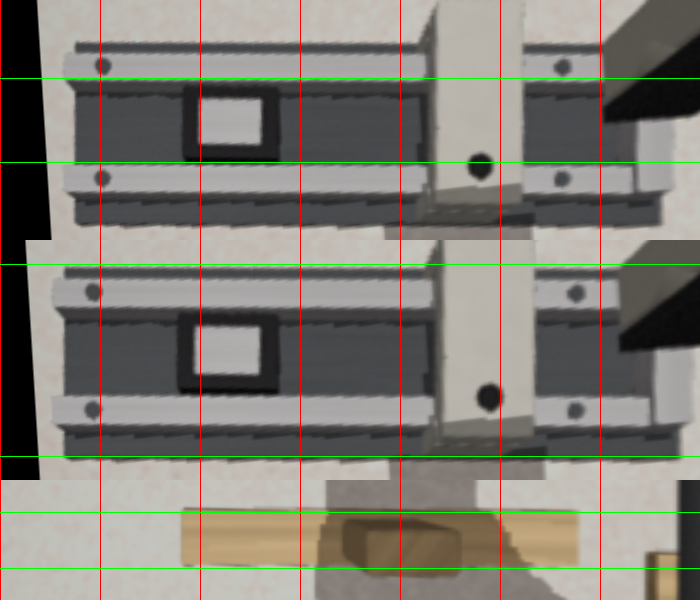

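The rectified view confirms the fit to within about 2 mm. Guide origin is about (0.607, 0.135) at yaw 94°, the module is at guide x of about -0.077, and the stick is centred at (0.463, 0.163). Next I descend for the grasp.

Call:
{"method": "arm_command", "body": {
  "commands": [
    {"tx": -0.005, "ty": 0.1, "tz": 0.08, "twist": 0},
    {"tx": -0.005, "ty": 0.153, "tz": 0.2, "twist": 0.001},
    {"tx": -0.005, "ty": 0.153, "tz": 0.34, "twist": 0.001},
    {"tx": -0.005, "ty": 0.153, "tz": 0.48, "twist": 0.001},
    {"tx": -0.005, "ty": 0.153, "tz": 0.62, "twist": 0.001},
    {"tx": -0.005, "ty": 0.153, "tz": 0.73, "twist": 0.001},
    {"tx": -0.005, "ty": 0.153, "tz": 0.78, "twist": 0.001},
    {"tx": -0.005, "ty": 0.153, "tz": 0.78, "twist": 0.001}
  ]
}}

```text
t: 3.25
eef_pos: [0.4604, 0.163, 0.0286]
ee_rot: [3.137, -0.004, -1.562]
force: [0.3, -1.0, -0.9]
width: 0.0879
gripper_force: 0.0
```

Call:
{"method": "arm_command", "body": {
  "commands": [
    {"tx": 0, "ty": 0, "tz": 0, "twist": 0},
    {"tx": 0, "ty": 0, "tz": 0, "twist": 0},
    {"tx": 0, "ty": 0, "tz": 0, "twist": 0},
    {"tx": 0, "ty": 0, "tz": 0, "twist": 0},
    {"tx": 0, "ty": 0, "tz": 0, "twist": 0},
    {"tx": 0, "ty": 0, "tz": 0, "twist": 0},
    {"tx": 0, "ty": 0, "tz": 0, "twist": 0},
    {"tx": 0, "ty": 0, "tz": 0, "twist": 0}
  ],
  "claw": 0,
  "grip_force": 35
}}

```text
t: 3.92
eef_pos: [0.4623, 0.1641, 0.0318]
ee_rot: [-3.141, 0.0, -1.562]
force: [-0.2, 0.5, -0.4]
width: 0.0398
gripper_force: 0.0
```

Call:
{"method": "arm_command", "body": {
  "commands": [
    {"tx": 0, "ty": 0, "tz": 0, "twist": 0},
    {"tx": 0, "ty": 0, "tz": 0, "twist": 0},
    {"tx": 0, "ty": 0, "tz": 0, "twist": 0},
    {"tx": 0, "ty": 0, "tz": 0, "twist": 0},
    {"tx": 0, "ty": 0, "tz": 0, "twist": 0},
    {"tx": 0, "ty": 0, "tz": 0, "twist": 0},
    {"tx": 0, "ty": 0, "tz": 0, "twist": 0},
    {"tx": 0, "ty": 0, "tz": 0, "twist": 0}
  ]
}}

```text
t: 4.58
eef_pos: [0.4624, 0.1642, 0.0316]
ee_rot: [-3.141, 0.0, -1.562]
force: [0.6, -0.6, 0.1]
width: 0.0199
gripper_force: 35.0
```

Run:
```python
from h import *
move([.462,.163,.16],np.radians(93.96-180))
g=np.array([.6071,.1354]);y=np.radians(93.96)
print(g-.225*np.array([np.cos(y),np.sin(y)]), g-.023*np.array([np.cos(y),np.sin(y)]))
```

```text
t 4.58 pos [0.4624 0.1642 0.0316] [-3.1414e+00  1.0000e-04 -1.5618e+00] q [ 0.74  0.28 -0.63  0.   -0.66 -0.73] F [ 0.6 -0.6  0.1] w 0.0199
shift [ 0.005  0.001 -0.514] twist -0.0192
[ 0.62263851 -0.08906281] [0.60868838 0.11245491]
```

Call:
{"method": "arm_command", "body": {
  "commands": [
    {"tx": 0, "ty": 0, "tz": -0.06, "twist": 0},
    {"tx": 0, "ty": 0, "tz": -0.16, "twist": 0},
    {"tx": 0, "ty": 0, "tz": -0.26, "twist": 0},
    {"tx": 0.04, "ty": -0.025, "tz": -0.34, "twist": -0.005},
    {"tx": 0.12, "ty": -0.08, "tz": -0.4, "twist": -0.01},
    {"tx": 0.22, "ty": -0.14, "tz": -0.4, "twist": -0.015},
    {"tx": 0.32, "ty": -0.2, "tz": -0.4, "twist": -0.019},
    {"tx": 0.42, "ty": -0.26, "tz": -0.4, "twist": -0.019}
  ]
}}

```text
t: 5.25
eef_pos: [0.5284, 0.0587, 0.1318]
ee_rot: [-3.141, 0.0, -1.501]
force: [0.2, 1.5, -1.2]
width: 0.0199
gripper_force: 35.0
```

```bash
python3 -c "
from h import *
move([.6225,-.087,.085],np.radians(93.96-180))"
```

```text
t 5.25 pos [0.5284 0.0587 0.1318] [-3.1415e+00  5.0000e-04 -1.5008e+00] q [ 0.48  0.21 -0.43 -0.   -0.93 -0.41] F [ 0.2  1.5 -1.2] w 0.0199
shift [ 0.608 -0.335  0.187] twist 0.0003
```

Call:
{"method": "arm_command", "body": {
  "commands": [
    {"tx": 0.1, "ty": -0.06, "tz": 0, "twist": 0},
    {"tx": 0.2, "ty": -0.12, "tz": 0, "twist": 0},
    {"tx": 0.31, "ty": -0.18, "tz": 0, "twist": 0},
    {"tx": 0.42, "ty": -0.24, "tz": 0, "twist": 0},
    {"tx": 0.52, "ty": -0.29, "tz": 0.02, "twist": 0},
    {"tx": 0.59, "ty": -0.33, "tz": 0.06, "twist": 0},
    {"tx": 0.605, "ty": -0.335, "tz": 0.12, "twist": 0},
    {"tx": 0.605, "ty": -0.335, "tz": 0.16, "twist": 0}
  ]
}}

```text
t: 5.92
eef_pos: [0.6215, -0.087, 0.0894]
ee_rot: [3.139, 0.0, -1.505]
force: [-0.7, 0.2, -0.2]
width: 0.02
gripper_force: 35.0
```

Run:
```python
from h import *
move([.6225,-.087,.038],np.radians(93.96-180))
k=calibration('wrist');im=grab_frame('wrist');np.savez('w1.npz',im=im,**k)
from rect import *
o=[.6071,.1354];y=np.radians(93.96)
a=rect(o,y,.024,(-.34,.06),(-.06,.06));b=rect(o,y,.066-.012-.0+.012-.006,(-.34,.06),(-.06,.06))
c=im[::1]
v=np.vstack([a,b])[:,:,::-1].copy()
for i in range(80,800,100): cv2.line(v,(i,0),(i,v.shape[0]),(0,0,255),1)
for r in [120-42,120+42,240+120-28,240+120+28]: cv2.line(v,(0,r),(800,r),(0,255,0),1)
cv2.imwrite('pics/rect2.png',v)
```

```text
t 5.92 pos [ 0.6215 -0.087   0.0894] [ 3.1391e+00  2.0000e-04 -1.5048e+00] q [ 0.17  0.4  -0.27 -0.   -0.91 -0.1 ] F [-0.7  0.2 -0.2] w 0.02
shift [ 0.    -0.005  0.206] twist -0.001
```

View pics/rect2.png

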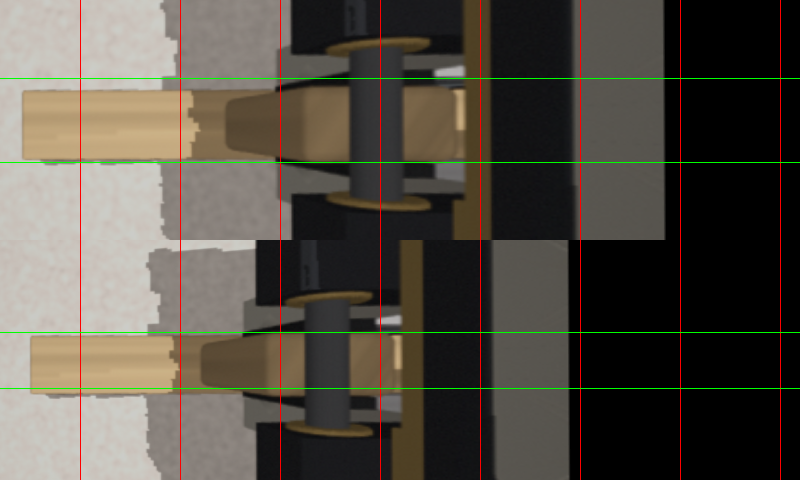

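The stick is gripped straight (width 20 mm), aligned with the channel and about 2 mm off-centre. I'll correct that and lower it.

Call:
{"method": "arm_command", "body": {
  "commands": [
    {"tx": 0, "ty": -0.005, "tz": 0.03, "twist": -0.001},
    {"tx": 0, "ty": -0.009, "tz": 0.07, "twist": -0.001},
    {"tx": 0, "ty": -0.009, "tz": 0.11, "twist": -0.001},
    {"tx": 0, "ty": -0.009, "tz": 0.145, "twist": -0.001},
    {"tx": 0, "ty": -0.009, "tz": 0.175, "twist": -0.001},
    {"tx": 0, "ty": -0.009, "tz": 0.192, "twist": -0.001},
    {"tx": 0, "ty": -0.009, "tz": 0.2, "twist": -0.001},
    {"tx": 0, "ty": -0.009, "tz": 0.2, "twist": -0.001}
  ]
}}

```text
t: 6.63
eef_pos: [0.6242, -0.0853, 0.0411]
ee_rot: [3.141, -0.0, -1.499]
force: [0.3, 0.1, -1.1]
width: 0.0201
gripper_force: 35.0
```

Run:
```python
from h import *
move([.6087,.1125,.0385],np.radians(93.96-180))
v=[]
for c,(r0,r1,c0,c1) in dict(top=(130,230,140,340),side=(140,240,210,410)).items():
    im=grab_frame(c);v.append(cv2.resize(im[r0:r1,c0:c1,::-1],(600,300),interpolation=cv2.INTER_CUBIC))
    print(c,[(r['uv'],round(r['score'],2),unproj(r['uv'],.056,calibration(c))) for r in spot_point('stick_grip',c)][:3])
cv2.imwrite('pics/c3.png',np.vstack(v));print(get_state()['eef_pos'],get_state()['force'])
```

```text
t 6.63 pos [ 0.6242 -0.0853  0.0411] [ 3.1409e+00 -1.0000e-04 -1.4988e+00] q [ 0.17  0.46 -0.31  0.   -0.81 -0.1 ] F [ 0.3  0.1 -1.1] w 0.0201
shift [-0.794  0.005  0.01 ] twist 0.0009
top [([104.7, 238.4], 0.75, array([[0.44243483, 0.39290982, 0.056     ]])), ([305.6, 163.3], 0.61, array([[ 0.61945057, -0.08321098,  0.056     ]])), ([411.9, 165.4], 0.57, array([[ 0.61267552, -0.34072196,  0.056     ]]))]
side [([312.8, 291.7], 0.75, array([[ 0.62085535, -0.34361013,  0.056     ]])), ([207.9, 131.1], 0.74, array([[0.44593486, 0.39687833, 0.056     ]])), ([283.2, 212.9], 0.68, array([[ 0.61725058, -0.07767353,  0.056     ]]))]
[ 0.62473289 -0.08534668  0.04209894] [ 0.47206191  1.17493056 -1.94607557]
```

View pics/c3.png

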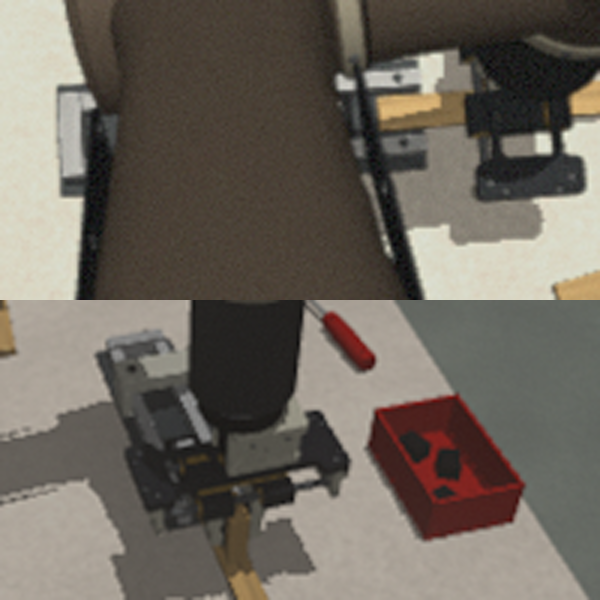

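The stick lies between the rails behind the module, and the side and top views agree on this. Next I push slowly.

Call:
{"method": "arm_command", "body": {
  "commands": [
    {"tx": 0, "ty": 0, "tz": 0.012, "twist": 0.001},
    {"tx": -0.02, "ty": 0.002, "tz": 0.012, "twist": 0.001},
    {"tx": -0.06, "ty": 0.004, "tz": 0.012, "twist": 0.001},
    {"tx": -0.1, "ty": 0.004, "tz": 0.012, "twist": 0.001},
    {"tx": -0.14, "ty": 0.004, "tz": 0.012, "twist": 0.001},
    {"tx": -0.18, "ty": 0.004, "tz": 0.012, "twist": 0.001},
    {"tx": -0.22, "ty": 0.004, "tz": 0.012, "twist": 0.001},
    {"tx": -0.26, "ty": 0.004, "tz": 0.012, "twist": 0.001}
  ]
}}

```text
t: 7.5
eef_pos: [0.6186, -0.0192, 0.0387]
ee_rot: [-3.141, -0.0, -1.502]
force: [0.5, -0.9, -1.2]
width: 0.0196
gripper_force: 35.0
```

```bash
python3 -c "
from h import *
move([.6086,.1139,.0385],np.radians(93.96-180))"
```

```text
t 7.5 pos [ 0.6186 -0.0192  0.0387] [-3.1415 -0.     -1.5016] q [ 0.28  0.44 -0.33  0.   -0.79 -0.21] F [ 0.5 -0.9 -1.2] w 0.0196
shift [-0.534  0.003  0.001] twist 0.0
```

Call:
{"method": "arm_command", "body": {
  "commands": [
    {"tx": -0.04, "ty": 0.001, "tz": 0, "twist": 0},
    {"tx": -0.08, "ty": 0.002, "tz": 0, "twist": 0},
    {"tx": -0.12, "ty": 0.003, "tz": 0, "twist": 0},
    {"tx": -0.16, "ty": 0.003, "tz": 0, "twist": 0},
    {"tx": -0.2, "ty": 0.003, "tz": 0, "twist": 0},
    {"tx": -0.24, "ty": 0.003, "tz": 0, "twist": 0},
    {"tx": -0.28, "ty": 0.003, "tz": 0, "twist": 0},
    {"tx": -0.32, "ty": 0.003, "tz": 0, "twist": 0}
  ]
}}

```text
t: 8.17
eef_pos: [0.6124, 0.0602, 0.0386]
ee_rot: [3.142, -0.0, -1.502]
force: [0.5, -0.9, -1.2]
width: 0.02
gripper_force: 35.0
```

Call:
{"method": "arm_command", "body": {
  "commands": [
    {"tx": -0.03, "ty": 0, "tz": 0, "twist": 0},
    {"tx": -0.06, "ty": 0, "tz": 0, "twist": 0},
    {"tx": -0.085, "ty": 0, "tz": 0, "twist": 0},
    {"tx": -0.11, "ty": 0, "tz": 0, "twist": 0},
    {"tx": -0.13, "ty": 0, "tz": 0, "twist": 0},
    {"tx": -0.15, "ty": 0, "tz": 0, "twist": 0},
    {"tx": -0.17, "ty": 0, "tz": 0, "twist": 0},
    {"tx": -0.185, "ty": 0, "tz": 0, "twist": 0}
  ]
}}

```text
t: 8.83
eef_pos: [0.6093, 0.1058, 0.0385]
ee_rot: [3.142, 0.0, -1.502]
force: [-0.4, -1.6, -0.7]
width: 0.0193
gripper_force: 35.0
```

```bash
python3 -c "
from h import *
move([.6086,.1139,.0385],np.radians(93.96-180))"
```

```text
t 8.83 pos [0.6093 0.1058 0.0385] [ 3.1416  0.     -1.5023] q [ 0.49  0.44 -0.34 -0.   -0.79 -0.42] F [-0.4 -1.6 -0.7] w 0.0193
shift [-0.033  0.     0.   ] twist -0.0002
```

Call:
{"method": "arm_command", "body": {
  "commands": [
    {"tx": -0.005, "ty": 0, "tz": 0, "twist": 0},
    {"tx": -0.01, "ty": 0, "tz": 0, "twist": 0},
    {"tx": -0.015, "ty": 0, "tz": 0, "twist": 0},
    {"tx": -0.02, "ty": 0, "tz": 0, "twist": 0},
    {"tx": -0.025, "ty": 0, "tz": 0, "twist": 0},
    {"tx": -0.03, "ty": 0, "tz": 0, "twist": 0},
    {"tx": -0.032, "ty": 0, "tz": 0, "twist": 0},
    {"tx": -0.032, "ty": 0, "tz": 0, "twist": 0}
  ]
}}

```text
t: 9.5
eef_pos: [0.6088, 0.1128, 0.0386]
ee_rot: [3.141, -0.001, -1.502]
force: [1.1, -4.5, 0.9]
width: 0.0198
gripper_force: 35.0
```

Call:
{"method": "arm_command", "body": {
  "commands": [
    {"tx": -0.002, "ty": 0, "tz": 0, "twist": 0},
    {"tx": -0.003, "ty": 0, "tz": 0, "twist": 0},
    {"tx": -0.004, "ty": 0, "tz": 0, "twist": 0},
    {"tx": -0.005, "ty": 0, "tz": 0, "twist": 0},
    {"tx": -0.006, "ty": 0, "tz": 0, "twist": 0},
    {"tx": -0.007, "ty": 0, "tz": 0, "twist": 0},
    {"tx": -0.008, "ty": 0, "tz": 0, "twist": 0},
    {"tx": -0.008, "ty": 0, "tz": 0, "twist": 0}
  ]
}}

```text
t: 10.17
eef_pos: [0.6086, 0.113, 0.0389]
ee_rot: [3.141, -0.003, -1.503]
force: [3.4, -12.2, 1.6]
width: 0.0198
gripper_force: 35.0
```

Run:
```python
from h import *
move([.6086,.1139,.0385],np.radians(93.96-180))
v=[]
for c,(r0,r1,c0,c1) in dict(top=(130,230,140,340),side=(120,220,190,390)).items():
    im=grab_frame(c);v.append(cv2.resize(im[r0:r1,c0:c1,::-1],(600,300),interpolation=cv2.INTER_CUBIC))
    print(c,[(r['uv'],round(r['score'],2),unproj(r['uv'],.006,calibration(c))) for r in spot_point('module',c)][:3])
cv2.imwrite('pics/c4.png',np.vstack(v))
```

```text
t 10.17 pos [0.6086 0.113  0.0389] [ 3.1407e+00 -2.5000e-03 -1.5026e+00] q [ 0.5   0.44 -0.33  0.   -0.79 -0.43] F [  3.4 -12.2   1.6] w 0.0198
shift [-0.004 -0.     0.002] twist -0.0003
top []
side []
```

View pics/c4.png

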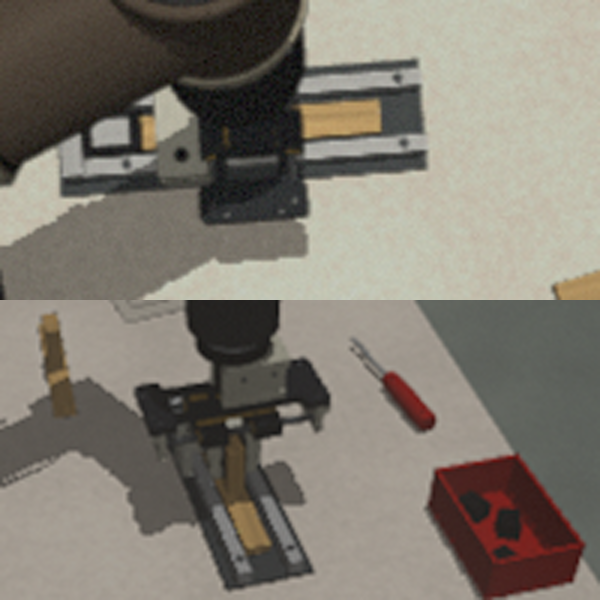

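The top view shows the module against the end stop at crop (110,132) with the stick end touching it. The push force rose to 12 N without further movement, so it is home. Next I retract, lift and set the stick aside.

Call:
{"method": "arm_command", "body": {
  "commands": [
    {"tx": 0.01, "ty": 0, "tz": 0, "twist": 0},
    {"tx": 0.04, "ty": 0, "tz": 0, "twist": 0},
    {"tx": 0.1, "ty": 0, "tz": 0, "twist": 0},
    {"tx": 0.17, "ty": 0, "tz": 0, "twist": 0},
    {"tx": 0.24, "ty": 0, "tz": 0, "twist": 0},
    {"tx": 0.31, "ty": 0, "tz": 0, "twist": 0},
    {"tx": 0.35, "ty": 0, "tz": 0, "twist": 0},
    {"tx": 0.36, "ty": 0, "tz": 0, "twist": 0}
  ]
}}

```text
t: 11.03
eef_pos: [0.6146, 0.0235, 0.0385]
ee_rot: [3.141, 0.0, -1.504]
force: [0.3, 0.1, -2.0]
width: 0.0198
gripper_force: 35.0
```

Call:
{"method": "arm_command", "body": {
  "commands": [
    {"tx": 0, "ty": 0, "tz": -0.04, "twist": 0},
    {"tx": 0, "ty": 0, "tz": -0.1, "twist": 0},
    {"tx": 0, "ty": 0, "tz": -0.17, "twist": 0},
    {"tx": 0, "ty": 0.03, "tz": -0.22, "twist": 0},
    {"tx": 0, "ty": 0.1, "tz": -0.24, "twist": 0},
    {"tx": 0, "ty": 0.18, "tz": -0.24, "twist": 0},
    {"tx": 0, "ty": 0.26, "tz": -0.24, "twist": 0},
    {"tx": 0, "ty": 0.34, "tz": -0.24, "twist": 0}
  ]
}}

```text
t: 11.7
eef_pos: [0.5287, 0.0202, 0.0993]
ee_rot: [-3.141, 0.001, -1.502]
force: [0.8, -0.5, -1.5]
width: 0.0199
gripper_force: 35.0
```

Call:
{"method": "arm_command", "body": {
  "commands": [
    {"tx": 0, "ty": 0.08, "tz": 0, "twist": 0},
    {"tx": 0, "ty": 0.16, "tz": 0, "twist": 0},
    {"tx": 0, "ty": 0.22, "tz": 0, "twist": 0},
    {"tx": 0, "ty": 0.25, "tz": 0.02, "twist": 0},
    {"tx": 0, "ty": 0.26, "tz": 0.07, "twist": 0},
    {"tx": 0, "ty": 0.26, "tz": 0.12, "twist": 0},
    {"tx": 0, "ty": 0.26, "tz": 0.16, "twist": 0},
    {"tx": 0, "ty": 0.26, "tz": 0.16, "twist": 0}
  ]
}}

```text
t: 12.37
eef_pos: [0.4641, 0.0153, 0.0572]
ee_rot: [3.139, -0.001, -1.502]
force: [-0.1, 0.4, -0.9]
width: 0.0199
gripper_force: 35.0
```

```bash
python3 -c "
from h import *
move([.465,.02,.032],np.radians(93.96-180))"
```

```text
t 12.37 pos [0.4641 0.0153 0.0572] [ 3.1395e+00 -5.0000e-04 -1.5019e+00] q [ 0.46  0.21 -0.66 -0.   -0.71 -0.39] F [-0.1  0.4 -0.9] w 0.0199
shift [-0.019 -0.005  0.101] twist -0.0001
```

Call:
{"method": "arm_command", "body": {
  "commands": [
    {"tx": 0, "ty": 0, "tz": 0.02, "twist": 0},
    {"tx": 0, "ty": 0, "tz": 0.045, "twist": 0},
    {"tx": 0, "ty": 0, "tz": 0.07, "twist": 0},
    {"tx": 0, "ty": 0, "tz": 0.088, "twist": 0},
    {"tx": 0, "ty": 0, "tz": 0.098, "twist": 0},
    {"tx": 0, "ty": 0, "tz": 0.104, "twist": 0},
    {"tx": 0, "ty": 0, "tz": 0.106, "twist": 0},
    {"tx": 0, "ty": 0, "tz": 0.106, "twist": 0}
  ]
}}

```text
t: 13.03
eef_pos: [0.4652, 0.0152, 0.032]
ee_rot: [3.142, -0.0, -1.502]
force: [-0.9, -0.0, -1.3]
width: 0.0199
gripper_force: 35.0
```

Call:
{"method": "arm_command", "body": {
  "commands": [
    {"tx": 0, "ty": 0, "tz": 0.001, "twist": 0},
    {"tx": 0, "ty": 0, "tz": 0.002, "twist": 0},
    {"tx": 0, "ty": 0, "tz": 0.003, "twist": 0},
    {"tx": 0, "ty": 0, "tz": 0.003, "twist": 0},
    {"tx": 0, "ty": 0, "tz": 0.004, "twist": 0},
    {"tx": 0, "ty": 0, "tz": 0.004, "twist": 0},
    {"tx": 0, "ty": 0, "tz": 0.004, "twist": 0},
    {"tx": 0, "ty": 0, "tz": 0.004, "twist": 0}
  ]
}}

```text
t: 13.7
eef_pos: [0.4653, 0.0153, 0.0316]
ee_rot: [-3.141, 0.0, -1.502]
force: [-2.3, 0.2, 6.5]
width: 0.0199
gripper_force: 35.0
```

On the bench (Fz is now positive). I release and let the fingers open fully.

Call:
{"method": "arm_command", "body": {
  "commands": [
    {"tx": 0, "ty": 0, "tz": 0, "twist": 0},
    {"tx": 0, "ty": 0, "tz": 0, "twist": 0},
    {"tx": 0, "ty": 0, "tz": 0, "twist": 0},
    {"tx": 0, "ty": 0, "tz": 0, "twist": 0},
    {"tx": 0, "ty": 0, "tz": 0, "twist": 0},
    {"tx": 0, "ty": 0, "tz": 0, "twist": 0},
    {"tx": 0, "ty": 0, "tz": 0, "twist": 0},
    {"tx": 0, "ty": 0, "tz": 0, "twist": 0}
  ],
  "claw": 0.8
}}

```text
t: 14.37
eef_pos: [0.4651, 0.0152, 0.031]
ee_rot: [3.142, -0.0, -1.502]
force: [-0.4, 0.0, 0.2]
width: 0.0667
gripper_force: 0.0
```

Call:
{"method": "arm_command", "body": {
  "commands": [
    {"tx": 0, "ty": 0, "tz": -0.02, "twist": 0},
    {"tx": 0, "ty": 0, "tz": -0.08, "twist": 0},
    {"tx": 0, "ty": 0, "tz": -0.16, "twist": 0},
    {"tx": 0, "ty": 0, "tz": -0.26, "twist": 0},
    {"tx": 0, "ty": 0, "tz": -0.36, "twist": 0},
    {"tx": 0, "ty": 0, "tz": -0.46, "twist": 0},
    {"tx": 0, "ty": 0, "tz": -0.56, "twist": 0},
    {"tx": 0, "ty": 0, "tz": -0.62, "twist": 0}
  ]
}}

```text
t: 15.03
eef_pos: [0.466, 0.0154, 0.1893]
ee_rot: [-3.138, 0.001, -1.502]
force: [0.7, 0.6, 0.0]
width: 0.0699
gripper_force: 0.0
```

Call:
{"method": "arm_command", "body": {
  "commands": [
    {"tx": 0.1, "ty": 0, "tz": 0, "twist": 0},
    {"tx": 0.2, "ty": 0, "tz": 0, "twist": 0},
    {"tx": 0.3, "ty": 0, "tz": 0, "twist": 0},
    {"tx": 0.4, "ty": 0, "tz": 0, "twist": 0},
    {"tx": 0.5, "ty": 0, "tz": 0, "twist": 0},
    {"tx": 0.6, "ty": 0, "tz": 0, "twist": 0},
    {"tx": 0.6, "ty": 0, "tz": 0, "twist": 0},
    {"tx": 0.6, "ty": 0, "tz": 0, "twist": 0}
  ]
}}

```text
t: 15.7
eef_pos: [0.4751, -0.1355, 0.1862]
ee_rot: [3.141, 0.0, -1.505]
force: [-0.9, 0.3, -0.2]
width: 0.0699
gripper_force: 0.0
```

Run:
```python
from h import *
s=get_state();print(s['t'],s['eef_pos'],s['width'],s['force'])
v=[]
for c,(r0,r1,c0,c1) in dict(top=(130,260,140,400),side=(120,250,150,410)).items():
    im=grab_frame(c);v.append(cv2.resize(im[r0:r1,c0:c1,::-1],(600,300),interpolation=cv2.INTER_CUBIC))
    k=calibration(c)
    for q,z in [('module',.006),('stick_grip',.05)]: print(c,q,[(np.round(unproj(r['uv'],z,k)[0],3),round(r['score'],2)) for r in spot_point(q,c)][:4])
cv2.imwrite('pics/c5.png',np.vstack(v))
y=np.radians(93.96);print('module home',np.array([.6071,.1354])+.101*np.array([np.cos(y),np.sin(y)]))
```

```text
15.7 [ 0.47509341 -0.13549843  0.18616024] 0.06986873155832106 [-0.87733534  0.25829936 -0.19776572]
top module [(array([0.6  , 0.235, 0.006]), 0.52)]
top stick_grip [(array([0.441, 0.399, 0.05 ]), 0.63)]
side module []
side stick_grip [(array([ 0.618, -0.342,  0.05 ]), 0.89), (array([0.468, 0.01 , 0.05 ]), 0.67), (array([0.449, 0.413, 0.05 ]), 0.64)]
module home [0.60012494 0.23615886]
```

View pics/c5.png

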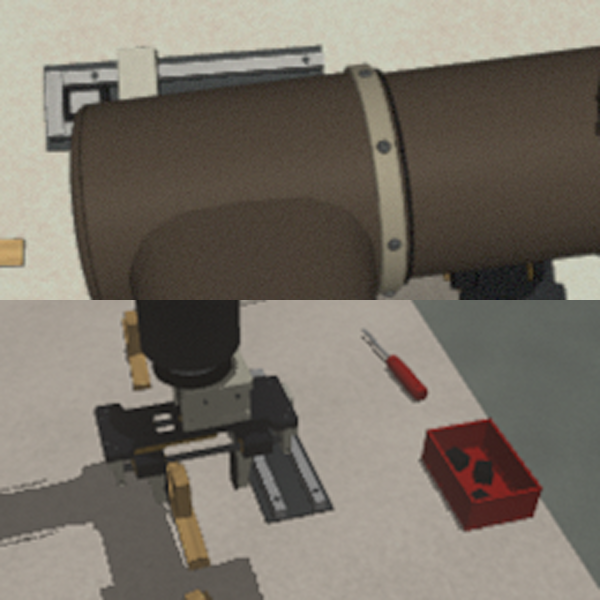

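The module sits against the end stop at top crop (85,100), measured at (0.600, 0.235) against a home position of (0.600, 0.236). The stick stands upright beside the guide at side crop (180,500). The arm is clear, so I hand in.

```bash
python3 -c "
from station import *
print(job_done())"
```

```text
the job is handed in; nothing more can be done
None
```

I handed the job in at about 16 s of the 51 s limit: the module is home against the end stop, the stick nearest the base stands upright on the bench clear of the guide, and the arm is clear; no verdict came back.

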